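Vent a vacuum desiccator through a drying cartridge and crack its stuck lid

ROBOT

A 6-joint arm with a two-finger parallel gripper is mounted at the origin on the work surface. World frame = base frame: x ahead of the robot, y to its left, z up, the work surface at z = 0. Lengths are in m, angles in rad, forces in N, time in s.
With the tool pointing down it reaches from about 0.35 to 0.8 m from the base axis. Payload 7.3 kg.
Tool frame: the origin (TCP) lies between the finger pads; the fingertips stand 25 mm ahead of it and the grasp point (between the pads) lies 6 mm ahead of it (r.tip_extent is the distance from the TCP to the fingertips, in m); z points along the fingers, y is the direction in which the jaws open and shut (so a half turn about z gives the same grasp; the last joint's range is limited). The gripper opens to 85 mm and grips with 20 to 120 N. Pads are 22 mm wide; open, the fingers measure 114 mm over their backs; the gripper's body (76 mm by 85 mm) begins 54 mm behind the grasp point. The pads swing forward as they close: fully open they stand 13 mm farther back than shut.
Start: joints at [-1.48, 0.342, 1.524, -0, 1.275, -0.146], TCP at [0.123, -0.51, 0.236] pointing down, gripper open.
Joint ranges: [-2.53, 2.53], [-0.77, 2.02], [0.04, 2.7], [-1, 4.14], [0.28, 2.66], [-3.11, 3.11]. Speed limits (rad/s): [2.57, 2.57, 3.14, 3.14, 3.14, 3.14].

INTERFACE

Orientations are given as a unit quaternion [x, y, z, w].
In Python, from workcell import r, command_gripper, optics gives the robot as it stands. The module is installed in compiled form; this text tells all that it offers. Calls block until the motion is done:
- r.reach(position, orientation): joint-space move of the TCP to a pose.
- r.move_straight(position, orientation=None, speed=0.15, max_force=None): straight line of the TCP; orientation=None keeps the orientation; speed is the mean speed in m/s. With max_force (N) it stops when the force on the tool has changed by that much, and returns True; else False.
- r.movej(angles): joint-space move.
- command_gripper(opening, force=None): finger opening in m; force is the grip in N (None keeps the last); returns when the fingers have stopped.
- r.hold(seconds).
- r.solve_ik(position, orientation): joint angles nearest the present ones, or None.
- r.read_state(): the state.
- optics.get_image(name): name is "scene" or "side" or "wrist"; returns (picture, depth): 420x560x3 uint8, red, green, blue; 420x560 float32, m along the optical axis (not along the pixel's ray), 0 where there is no reading.
- optics.camera_model(name): a dict with "K" (3x3 intrinsics, pixels), "k1" (the pictures are not rectified: a ray, as slopes to the right and down, at radius r is drawn at 1 + k1 r^2 times it, then the intrinsics apply), "R" (3x3) and "t" (3): a world point X has camera coordinates R X + t; the wrist camera has in their place "tool_from_camera" (4x4, takes a point from camera to tool coordinates, whose origin is the TCP and whose axes are the flange's). Camera axes: x right, y down, z forward; pixel columns grow to the right and rows downward; lengths in m; the calibration is good to about 2 mm. A picture is of the moment at which its call begins: read the wrist's pose just before it. camera_model takes no time and is no camera call.
A pose or a line that the arm cannot do raises r.PlanningError and nothing moves.
- r.finish_job(): hands the job in, once; it reports no verdict.
The state is a dict: "time_s": time; "joint_positions": joint angles; "dq": joint speeds; "tau": joint torques, N m; "eef_pos": TCP position; "eef_rot": TCP orientation; "contact_force": force on the tool from outside, world axes, zero at the start; "torque": the same for the moment, N m; "grip_width": finger opening in m.
Only numpy, scipy, OpenCV 4.12 (cv2) and the standard library are available. Lean on these libraries where they do the work, as an engineer would, in place of code of your own. Each camera call takes 0.05 s, during which the arm holds its last target. There are 200 camera calls.

TASK

Vent and crack open the small round vacuum desiccator on the lab bench. First push the loose drying cartridge, open end down, fully home on the upright spigot beside the desiccator's bowl and let go of it, so that the chamber fills with dry air while the lid is still shut; then take the lid by its knob, pull it up until the stuck gasket lets go, and catch it there: keep it level and centred over the bowl, clear of the rim all round by about a finger's width (15 mm), at no time higher than 40 mm. Finish while still holding the lid like that, the cartridge still home on its spigot, and leave the other things on the bench where they stand.

Things in the scene. Friction and masses are not known exactly. Their poses are not given: they have to be found in the camera images.
- desiccator: Bowl of the round vacuum desiccator, milky white plastic, fixed to the bench. Foot 120 mm, wall up to 160 mm, flat rim 196 mm across, its top 100 mm above the bench. Origin: centre of its underside, z up. Along its own -x axis a side arm (16 mm thick, axis 46 mm above the bench) leads out under the rim to an upright vent spigot 140 mm from the bowl's axis.
- spigot (a point): Bare metal vent spigot, upright on a grey collar 26 mm across beside the bowl. Point: on its axis at the collar's top, 66 mm above the bench, where the cartridge's lower end rests when home. Spigot rises 26 mm from it: 12 mm diameter for 20 mm, then a cone to 6 mm. Self-closing: a cartridge fully home opens the vent. The rim of bowl and lid is 42 mm from the spigot's axis. Axes as desiccator.
- rim (a point): Centre of the top face of the bowl's rim, on the bowl's axis, 100 mm above the bench, z up. The lid's flange lies here while shut. A black gasket lip inside the rim grips the lid's bead: pulling straight up takes 8 to 18 N besides the lid's weight, with the peak at about 3 mm of lift; by about 7 mm it has let go and only the weight remains.
- lid: Loose lid of the desiccator: clear plastic dome with a flat flange 196 mm across and 12 mm thick, dome top 73 mm above the flange's underside, white knob on top, 116 mm high, 0.34 to 0.48 kg. A beaded skirt 145 mm across hangs 11 mm below the flange into the bowl. Origin: centre of the flange's underside, z up. At the start it lies centred on the rim, stuck in the gasket.
- knob (a point): Middle of the lid's knob, on the lid's axis 102 mm above the lid's underside (202 mm above the bench while shut). The knob is an upright plain cylinder 38 mm across and 28 mm high (14 mm above and below this point) on a neck 22 mm across; the dome's top is 29 mm below this point.
- cartridge: Loose drying cartridge: rigid plastic cylinder 26 mm in diameter, 90 mm tall, about 60 g, white ends, ribbed grey-beige middle, closed top with pin holes. Stands on its open end on the bench to the left or right of the desiccator. Origin: centre of its lower end, z up. Socket in the lower end: bore 14 mm, 30 mm deep, 1 mm play all round on the spigot; slides down with its weight and a light push.
- reagent_bottle: White plastic reagent bottle with screw cap, 40 mm across, 78 mm tall, standing on the bench; leave it. Origin: centre of its underside.
- sample_jar: Clear screw-top sample jar with grey lid, 48 mm across, 55 mm tall, standing on the bench; leave it. Origin: centre of its underside.
- media_bottle: Glass media bottle with yellow cap, 84 mm across, 170 mm tall, beyond the desiccator; leave it. Origin: centre of its underside.
- tube_rack: Yellow plastic tube rack 105 x 210 mm, 50 mm high (64 mm with its tubes), beyond the desiccator; leave it. Origin: centre of its underside.
- wire_rack: Blue wire tube rack 100 x 220 mm, 75 mm high (89 mm with tubes), left and beyond the desiccator; leave it. Origin: centre of its underside.
- slide_box: Dark blue flat slide box 150 x 200 mm, 36 mm high, to the right; leave it. Origin: centre of its underside.
- petri_stack: Stack of three petri dishes, 90 mm across, 43 mm high, to the left; leave it. Origin: centre of its underside.
Not all that is in view belongs to the job. What is shaped like the lid but orange is not meant.

How it is judged:
On the way, in this order (a step that is already met when the one before it is completed fails the run):
1. the cartridge is fully home on the spigot and let go, with the lid still shut (z of cartridge in the frame of spigot between -0.003 and 0.003 m and horizontal distance between cartridge and spigot below 0.003 m and angle between cartridge's own z axis and vertical below 0.09 rad and contact force between the fingers and cartridge below 0.1 N and z of lid in the frame of rim below 0.003 m), for 0.2 s.
2. the lid has broken free of its gasket, in the fingers (z of lid in the frame of rim above 0.008 m and contact force between the fingers and lid above 1 N), for 0.1 s.
At the end, for the whole second after the job is handed in: Lid still, its knob in the fingers, flange 9 to 27 mm above the rim, within 20 mm of the bowl's axis, level within 0.10 rad, touching neither bowl nor cartridge; cartridge not touched, home on the spigot: within 3 mm of the collar and of the axis, upright within 0.09 rad (z of lid in the frame of rim between 0.009 and 0.027 m and horizontal distance between lid and rim below 0.02 m and angle between lid's own z axis and vertical below 0.1 rad and contact force between the fingers and lid above 1 N and distance between the grasp point and knob below 0.045 m and contact force between lid and desiccator below 0.1 N and contact force between each of lid, the arm, the fingers and cartridge below 0.1 N and linear speed of lid below 0.02 m/s and z of cartridge in the frame of spigot between -0.003 and 0.003 m and horizontal distance between cartridge and spigot below 0.003 m and angle between cartridge's own z axis and vertical below 0.09 rad); the arm keeps its last pose, push and grip.
It fails at once if the lid comes off its gasket before the cartridge is home on the spigot (z of lid in the frame of rim above 0.008 m and not (z of cartridge in the frame of spigot between -0.003 and 0.006 m and horizontal distance between cartridge and spigot below 0.005 m and angle between cartridge's own z axis and vertical below 0.09 rad)).
It fails at once if the lid flies or is lifted more than 40 mm above the rim (z of lid in the frame of rim above 0.04 m).
It fails at once if another thing on the bench is shifted by more than 25 mm or tipped (distance of any of reagent_bottle, sample_jar, media_bottle, tube_rack, wire_rack, slide_box, petri_stack from where it was at the start of the episode above 0.025 m or angle between any of reagent_bottle, sample_jar, media_bottle, tube_rack, wire_rack, slide_box, petri_stack's own z axis and vertical above 0.3 rad).
It also fails if it takes over 56 s, if anything falls off the work surface, if the arm or the gripper's body presses on something with over 40 N, if the wrist force passes 120 N, or if a joint passes its speed limit or range.

## Working session

There is one attempt and no reset: what is moved stays moved. The work goes in short steps, each a Python script; the robot and the scene stay as the last script left them, time stands still between calls to the robot, and variables do not carry over. Pictures are saved under pics/ and viewed, about 8 in all and at most 12, crops included, and the job is handed in when it is done.

```bash
mkdir -p pics; ls
cat > h.py <<'E'
import numpy as np, cv2
from workcell import r, command_gripper, optics
from scipy.spatial.transform import Rotation as Ro
def cam(n, st=None):
    c=optics.camera_model(n)
    if n=="wrist":
        st=st or r.read_state(); T=np.eye(4); T[:3,:3]=Ro.from_quat(st["eef_rot"]).as_matrix(); T[:3,3]=st["eef_pos"]
        M=np.linalg.inv(T@np.array(c["tool_from_camera"])); R,t=M[:3,:3],M[:3,3]
    else: R,t=np.array(c["R"]),np.array(c["t"])
    return np.array(c["K"]),c["k1"],R,t
def rays(cm,uv):
    K,k1,R,t=cm; uv=np.atleast_2d(np.asarray(uv,float))
    d=np.c_[(uv[:,0]-K[0,2])/K[0,0],(uv[:,1]-K[1,2])/K[1,1]]; s=d.copy()
    for _ in range(10): s=d/(1+k1*(s**2).sum(1,keepdims=True))
    return -R.T@t, np.c_[s,np.ones(len(s))]   # centre, camera-frame slopes
def onplane(cm,uv,z):
    o,s=rays(cm,uv); w=s@cm[2]; return o+w*((z-o[2])/w[:,2])[:,None]
def bydepth(cm,uv,d):
    o,s=rays(cm,uv); return o+(s*np.atleast_1d(d)[:,None])@cm[2]
def cloud(cm,dep):
    v,u=np.mgrid[:dep.shape[0],:dep.shape[1]]
    P=bydepth(cm,np.c_[u.ravel(),v.ravel()],dep.ravel()).reshape(*dep.shape,3); P[dep==0]=np.nan; return P
def proj(cm,X):
    K,k1,R,t=cm; p=R@np.asarray(X)+t; s=p[:2]/p[2]; s=s*(1+k1*(s@s)); return K[:2,:2]@s+K[:2,2]
def snap(n,name):
    st=r.read_state(); im,d=optics.get_image(n); cv2.imwrite(f"pics/{name}.png",im[...,::-1]); np.save(f"pics/{name}.npy",d); return cam(n,st),im,d
E
python3 - <<'E'
from h import *
for n in("scene","side"):
    cm,im,d=snap(n,n+"0"); print(n,cm[0][0,0],cm[1],-cm[2].T@cm[3],(d>0).mean())
print(r.read_state()["eef_rot"],r.tip_extent)
E
```

```text
pics
scene 545.4918252965117 0.07186719138805019 [1.5267413  0.60468127 1.24133957] 0.996016156462585
side 472.3346286742045 -0.04951186419171422 [ 0.16058817 -1.22743764  1.2130629 ] 0.9880952380952381
[ 9.92997915e-01  1.18129646e-01  3.85218615e-05 -7.25632316e-04] 0.025
```

View pics/scene0.png

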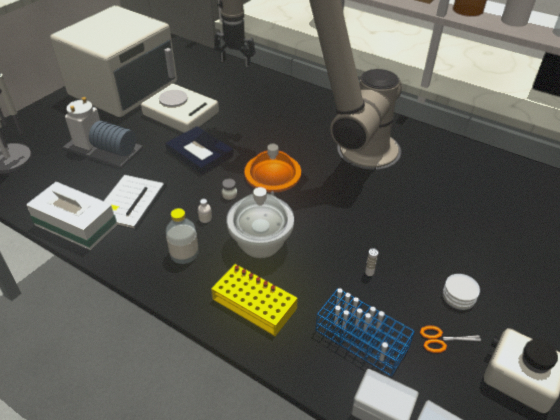

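View pics/side0.png

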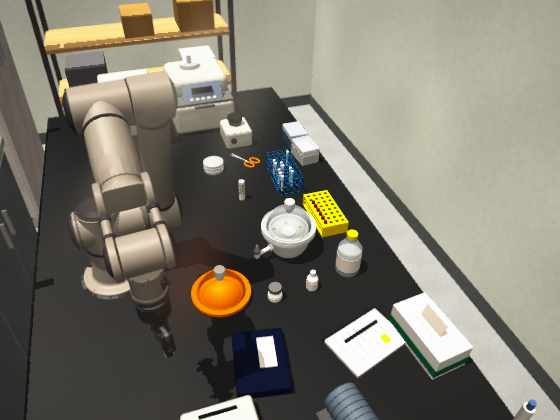

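Scene view: desiccator at (260,222) with a white knob at (260,197), the orange decoy at (273,170), and the cartridge at (371,262). Side view: desiccator at (288,228), spigot at about (257,251), cartridge at (242,189). Next I measure these and confirm with one crop.

Run:
```python
from h import *
def circ(p):
    A=np.c_[2*p,np.ones(len(p))]; s=np.linalg.lstsq(A,(p**2).sum(1),rcond=None)[0]; return s[:2],np.sqrt(s[2]+s[:2]@s[:2])
for n,box,cb in(("scene",(185,175,310,260),(355,240,390,285)),("side",(240,190,335,270),(232,172,252,208))):
    cm=cam(n); im=cv2.imread(f"pics/{n}0.png"); d=np.load(f"pics/{n}0.npy"); P=cloud(cm,d)
    def sub(b): return P[b[1]:b[3],b[0]:b[2]].reshape(-1,3), im[b[1]:b[3],b[0]:b[2]].reshape(-1,3)
    p,c=sub(box); k=p[(p[:,2]>.205)&(p[:,2]<.235)]; print(n,"knobtop",np.nanmean(k,0),len(k),np.ptp(k,axis=0))
    f=p[(p[:,2]>.104)&(p[:,2]<.118)]; f=f[np.hypot(*(f-k.mean(0))[:,:2].T)<.13]
    h=cv2.convexHull(f[:,:2].astype(np.float32))[:,0]; print("flange",circ(h),len(f), cv2.minEnclosingCircle(h))
    p,c=sub(cb); q=p[(p[:,2]>.02)&(p[:,2]<.11)]; print("cart",q.mean(0),q.min(0),q.max(0),len(q)); t=q[q[:,2]>.084];print("top",t.mean(0),len(t),np.ptp(t,axis=0))
cm=cam("side");d=np.load("pics/side0.npy");P=cloud(cm,d)
for v in range(240,262,2): print(v,[tuple(np.round(P[v,u],3)) for u in(254,257,260)])
im=cv2.imread("pics/side0.png"); a=cv2.resize(im[235:275,235:285],(500,400),interpolation=2); b=cv2.resize(im[170:210,225:255],(300,400),interpolation=2)
cv2.imwrite("pics/crop1.png",np.hstack([a,b]))
```

```text
scene knobtop [ 0.61594303 -0.05473921  0.21338971] 124 [0.04578121 0.03802518 0.01515318]
flange (array([ 0.61423736, -0.05573945]), np.float64(0.09873748633156681)) 842 ((0.6143181324005127, -0.05553087592124939), 0.10099533200263977)
cart [0.53515378 0.27175621 0.06317781] [0.5116834  0.25678674 0.02006856] [0.54575681 0.28308282 0.09798312] 196
top [0.53038904 0.27036527 0.08960976] 59 [0.03337414 0.02344835 0.01392132]
side knobtop [ 0.60952025 -0.0638083   0.21392916] 84 [0.03585222 0.0399937  0.01475321]
flange (array([ 0.61043867, -0.06121123]), np.float64(0.09894853358884635)) 546 ((0.6108646988868713, -0.06125922501087189), 0.10124615579843521)
cart [0.52485073 0.26094699 0.06182741] [0.51323744 0.24772913 0.020912  ] [0.54018651 0.27956202 0.09684215] 107
top [0.52592072 0.26567857 0.08948354] 27 [0.02583482 0.02656259 0.01274746]
240 [(np.float64(0.505), np.float64(0.015), np.float64(-0.003)), (np.float64(0.515), np.float64(0.011), np.float64(-0.002)), (np.float64(0.524), np.float64(-0.0), np.float64(0.005))]
242 [(np.float64(0.5), np.float64(-0.001), np.float64(0.002)), 
[... 1083 characters left out ...]
), np.float64(0.049)), (np.float64(0.478), np.float64(-0.118), np.float64(0.059)), (np.float64(0.492), np.float64(-0.107), np.float64(0.044))]
256 [(np.float64(0.472), np.float64(-0.101), np.float64(0.034)), (np.float64(0.477), np.float64(-0.119), np.float64(0.05)), (np.float64(0.502), np.float64(-0.071), np.float64(-0.004))]
258 [(np.float64(0.478), np.float64(-0.076), np.float64(-0.002)), (np.float64(0.479), np.float64(-0.114), np.float64(0.034)), (np.float64(0.499), np.float64(-0.084), np.float64(-0.001))]
260 [(np.float64(0.475), np.float64(-0.087), np.float64(-0.001)), (np.float64(0.484), np.float64(-0.095), np.float64(0.004)), (np.float64(0.494), np.float64(-0.097), np.float64(0.003))]
```

View pics/crop1.png

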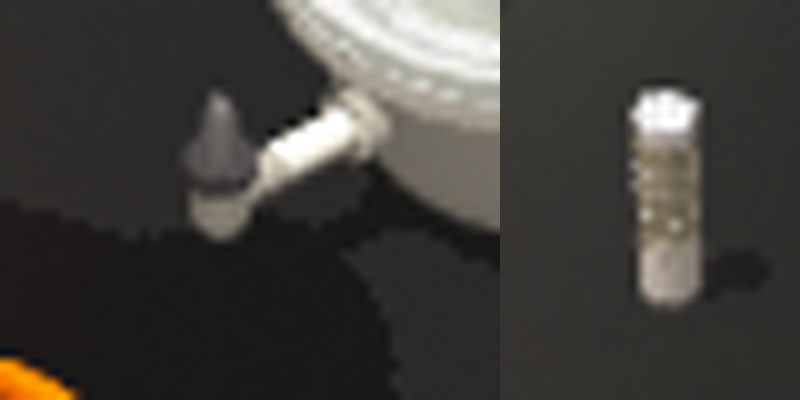

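Crop: the bare spigot (dark cone on a grey collar) is joined to the bowl by the side arm. The cartridge stands upright, with white ends and a beige middle. Measured spigot to bowl axis is 0.143 m against 0.140 m given, so the numbers fit. The clear-lidded white bowl is the one meant, and the orange one is the decoy. Next are close wrist looks at the spigot and the cartridge with the same yaw and height, so any camera bias cancels.

```bash
cat >> h.py <<'E'
def q(yaw): return [np.cos(yaw/2),np.sin(yaw/2),0,0]
E
python3 - <<'E'
from h import *
print(np.round(optics.camera_model("wrist")["tool_from_camera"],3))
for y in (21,201,-159):
    for p in ([.479,-.11,.26],[.479,-.11,.13],[.528,.268,.26],[.528,.268,.07],[.6125,-.058,.2]):
        s=r.solve_ik(p,q(np.radians(y))); print(y,p,None if s is None else np.round(s,2))
E
```

```text
[[ 0.001 -0.962 -0.275  0.069]
 [ 1.     0.001 -0.     0.   ]
 [ 0.    -0.275  0.962 -0.137]
 [ 0.     0.     0.     1.   ]]
21 [0.479, -0.11, 0.26] [-0.38  0.26  1.57 -0.    1.31  0.82]
21 [0.479, -0.11, 0.13] [-0.38  0.4   1.76 -0.    0.98  0.82]
21 [0.528, 0.268, 0.26] [ 0.34  0.45  1.29 -0.    1.4   1.54]
21 [0.528, 0.268, 0.07] [ 0.34  0.63  1.54 -0.    0.97  1.54]
21 [0.6125, -0.058, 0.2] [-0.22  0.54  1.31 -0.    1.29  0.99]
201 [0.479, -0.11, 0.26] [-0.38  0.26  1.57 -0.    1.31 -2.32]
201 [0.479, -0.11, 0.13] [-0.38  0.4   1.76 -0.    0.98 -2.32]
201 [0.528, 0.268, 0.26] [ 0.34  0.45  1.29 -0.    1.4  -1.6 ]
201 [0.528, 0.268, 0.07] [ 0.34  0.63  1.54 -0.    0.97 -1.6 ]
201 [0.6125, -0.058, 0.2] [-0.22  0.54  1.31 -0.    1.29 -2.16]
-159 [0.479, -0.11, 0.26] [-0.38  0.26  1.57 -0.    1.31 -2.32]
-159 [0.479, -0.11, 0.13] [-0.38  0.4   1.76 -0.    0.98 -2.32]
-159 [0.528, 0.268, 0.26] [ 0.34  0.45  1.29 -0.    1.4  -1.6 ]
-159 [0.528, 0.268, 0.07] [ 0.34  0.63  1.54 -0.    0.97 -1.6 ]
-159 [0.6125, -0.058, 0.2] [-0.22  0.54  1.31 -0.    1.29 -2.16]
```

Run:
```python
from h import *
Q=q(np.radians(201))
ims=[]
for n,p in(("spig",[.479,-.11,.26]),("cart",[.528,.268,.26])):
    r.reach(p,Q); r.hold(.3); st=r.read_state(); print(np.round(st["eef_pos"],4),st["time_s"])
    cm,im,d=snap("wrist",n); print(proj(cm,p[:2]+[.091]))
    ims.append(cv2.resize(im[:,80:480,::-1],(400,420)))
cv2.imwrite("pics/both.png",np.hstack(ims))
```

```text
[ 0.4789 -0.1104  0.2599] 2.3333
[274.61327227 191.92020803]
[0.5283 0.2672 0.2601] 4.1
[275.13010814 191.63433859]
```

View pics/both.png

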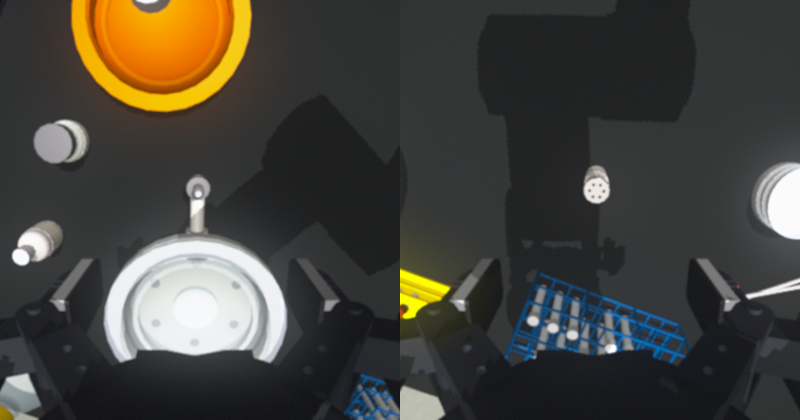

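Left: spigot tip at full-image px about (278,194) with its collar at (277,187), and the lid below with the white knob. Right: cartridge top with pin holes at about (276,186). Both are at the predicted spots; now I refine them and the lid centre.

Run:
```python
from h import *
a=r.read_state(); Q=q(np.radians(201))
def cmat(p): 
    st=dict(eef_pos=p,eef_rot=Q); return cam("wrist",st)
cs=cmat([.4789,-.1104,.2599]); cc=cmat([.5283,.2672,.2601])
S=cv2.imread("pics/spig.png"); C=cv2.imread("pics/cart.png"); D=np.load("pics/spig.npy"); E=np.load("pics/cart.npy")
# cartridge top: points near z=.09
P=cloud(cc,E); w=P[150:215,255:300].reshape(-1,3); t=w[w[:,2]>.08]; print("cart depth top",t.mean(0),np.median(t,0),np.ptp(t,axis=0),len(t))
v,u=np.mgrid[150:215,255:300]; m=w[:,2]>.083; 
(e)=cv2.fitEllipse(cv2.convexHull(np.c_[u.ravel()[m],v.ravel()[m]].astype(np.float32))); print(e, onplane(cc,e[0],.09))
P=cloud(cs,D); w=P[165:210,255:300].reshape(-1,3); 
for lo,hi in((.058,.072),(.074,.1)):
    m=(w[:,2]>lo)&(w[:,2]<hi); t=w[m]; print("spig",lo,t.mean(0),np.ptp(t,axis=0),len(t))
w=P[220:360,160:390].reshape(-1,3); f=w[(w[:,2]>.106)&(w[:,2]<.118)]
h=cv2.convexHull(f[:,:2].astype(np.float32))[:,0]; A=np.c_[2*h,np.ones(len(h))]; s=np.linalg.lstsq(A,(h**2).sum(1),rcond=None)[0]; print("flange",s[:2],np.sqrt(s[2]+s[:2]@s[:2]))
k=w[w[:,2]>.2]; print("knob",k.mean(0),np.ptp(k,axis=0),len(k))
x=np.hstack([cv2.resize(S[170:215,255:300],(400,400),interpolation=0),cv2.resize(C[155:215,250:310],(400,400),interpolation=0)]); cv2.imwrite("pics/z.png",x)
```

```text
cart depth top [0.52590586 0.26842265 0.08918798] [0.52588584 0.26835346 0.08947633] [0.02512501 0.02542597 0.01188757] 531
((276.3124084472656, 189.68331909179688), (25.266311645507812, 25.558637619018555), 137.6975555419922) [[0.52590773 0.26843865 0.09      ]]
spig 0.058 [ 0.47720425 -0.10695431  0.0652354 ] [0.02544003 0.02551677 0.01282417] 322
spig 0.074 [ 0.47803481 -0.1067402   0.08730708] [0.01156622 0.01144937 0.0188406 ] 126
flange [ 0.61034979 -0.05928572] 0.09708448399605711
knob [ 0.4723514  -0.11289796  0.30356418] [0.05421642 0.09447453 0.0734551 ] 4739
```

View pics/z.png

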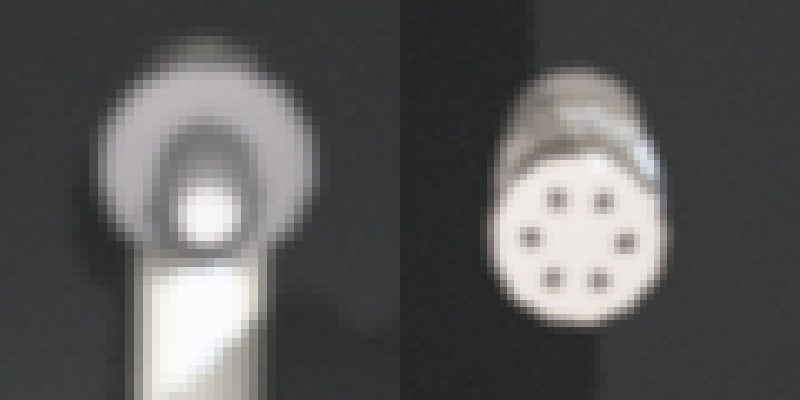

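Run:
```python
from h import *
Q=q(np.radians(201)); cs=cam("wrist",dict(eef_pos=[.4789,-.1104,.2599],eef_rot=Q))
print("tip",onplane(cs,[277.9,193.7],.092),"collar",onplane(cs,[277.9,188.4],.066))
cc=cam("wrist",dict(eef_pos=[.5283,.2672,.2601],eef_rot=Q)); c=onplane(cc,[276.2,190.3],.09)[0]; print("cart",c)
command_gripper(.06,40)
r.move_straight([c[0],c[1],.15],Q,.2); print(r.move_straight([c[0],c[1],.081],Q,.1,max_force=8))
command_gripper(.0,40); st=r.read_state(); print(st["grip_width"],st["eef_pos"],st["contact_force"])
r.move_straight([c[0],c[1],.26],Q,.15); r.hold(.3); st=r.read_state(); print(st["grip_width"],st["time_s"],st["contact_force"])
cm,im,d=snap("wrist","held"); print(proj(cm,[c[0],c[1],.184]),proj(cm,[c[0],c[1],.269-.015+.015]))
```

```text
tip [[ 0.47930611 -0.10640155  0.092     ]] collar [[ 0.47941887 -0.1060351   0.066     ]]
cart [0.52653595 0.26856107 0.09      ]
False
0.023925886726548353 [0.5269716  0.26874743 0.0818528 ] [-0.23231501  0.05000743  5.79386539]
0.024068338264350102 8.125 [-0.05178737  0.84069893 -0.30319913]
[274.36428961 220.98137966] [274.51111908 279.19133871]
```

View pics/held.png

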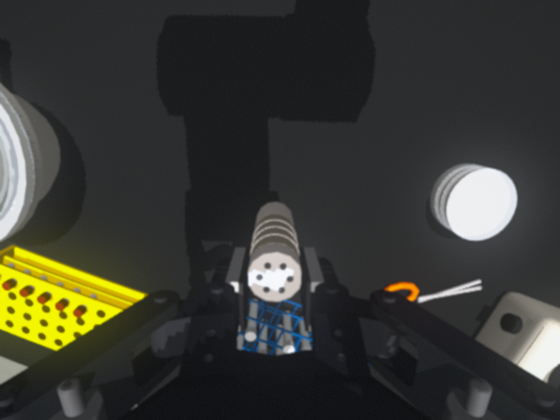

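Held: top disc at (275,275), body going back to the lower end at about (274,205), so it is roughly in line. I measure the axis in the tool frame from the depth image.

Run:
```python
from h import *
st=r.read_state(); cm=cam("wrist",st); P=cloud(cm,np.load("pics/held.npy"))[195:305,240:310].reshape(-1,3)
T=Ro.from_quat(st["eef_rot"]).as_matrix(); L=(P-st["eef_pos"])@T   # tool coords
L=L[(abs(L[:,1])<.02)&(abs(L[:,0])<.03)]
for a in np.arange(-.012,.09,.01):
    s=L[(L[:,2]>a)&(L[:,2]<a+.01)]
    if len(s)>5: print(round(a,3),len(s),"xmax-13mm %.4f  ymid %.4f yw %.4f"%(np.percentile(s[:,0],97)-.013,(s[:,1].max()+s[:,1].min())/2,np.ptp(s[:,1])))
t=L[L[:,2]<-.004]; print("top",t.mean(0),len(t)); print(st["eef_pos"],T[:,0],T[:,1],T[:,2])
print(L[:,2].min(),L[:,2].max())
```

```text
-0.012 2589 xmax-13mm -0.0008  ymid -0.0001 yw 0.0320
-0.002 413 xmax-13mm -0.0002  ymid -0.0000 yw 0.0325
0.008 334 xmax-13mm -0.0002  ymid -0.0000 yw 0.0259
0.018 301 xmax-13mm -0.0003  ymid 0.0000 yw 0.0254
0.028 191 xmax-13mm -0.0005  ymid -0.0003 yw 0.0249
0.038 185 xmax-13mm -0.0001  ymid 0.0000 yw 0.0258
0.048 182 xmax-13mm -0.0002  ymid 0.0001 yw 0.0253
0.058 142 xmax-13mm -0.0001  ymid 0.0003 yw 0.0256
0.068 127 xmax-13mm -0.0002  ymid 0.0003 yw 0.0252
0.078 39 xmax-13mm -0.0002  ymid 0.0001 yw 0.0253
top [ 2.66274367e-03 -7.80841833e-06 -1.12011656e-02] 3163
[0.52647737 0.2685477  0.25973279] [-9.33563681e-01 -3.58411271e-01  4.63854288e-04] [-3.58411301e-01  9.33563784e-01  1.79647006e-05] [-4.39476316e-04 -1.49479427e-04 -9.99999892e-01]
-0.03374747958066691 0.2619618675570914
```

The cartridge axis sits on the tool axis within 0.5 mm and is upright. Moving to the spigot and lowering.

Run:
```python
from h import *
Q=q(np.radians(201)); x,y=.4790,-.1064
def s(l): st=r.read_state(); print(l,np.round(st["eef_pos"],4),np.round(st["contact_force"],2),np.round(st["torque"],2),st["grip_width"],st["time_s"])
r.reach([x,y,.26],Q); r.move_straight([x,y,.185],Q,.1); r.hold(.2); s("above")
print(r.move_straight([x,y,.146],Q,.03,max_force=8)); s("down")
cm,im,d=snap("wrist","seat"); sc=optics.get_image("side")[0][225:285,220:300,::-1]
cv2.imwrite("pics/seat2.png",np.hstack([im[:,80:480,::-1],cv2.resize(sc,(400,420))]))
```

```text
above [ 0.4793 -0.1065  0.1856] [ 0.04 -0.   -1.52] [ 0.03 -0.07  0.04] 0.023645604783172063 10.6833
True
down [ 0.4791 -0.1064  0.1478] [-1.04  0.55  4.11] [ 0.07  0.09 -0.  ] 0.02418092798852984 11.8333
```

View pics/seat2.png

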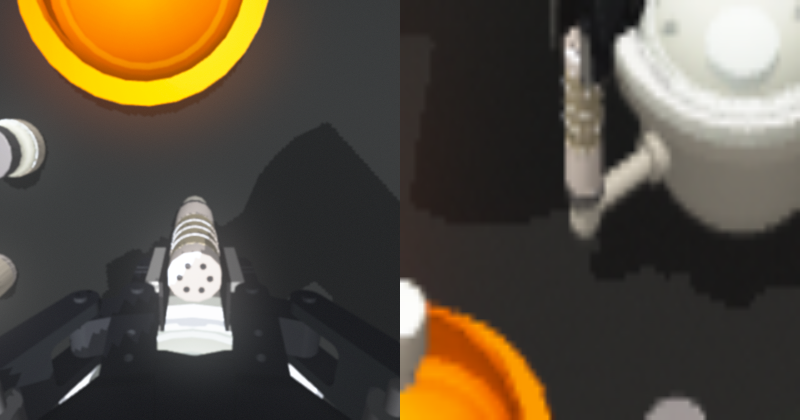

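The cartridge sits on the spigot, with contact at z 0.148 against the expected 0.147. I press a little more, release, retreat and check the height and the lid.

Run:
```python
from h import *
Q=q(np.radians(201)); x,y=.4790,-.1064
def s(l): st=r.read_state(); print(l,np.round(st["eef_pos"],4),np.round(st["contact_force"],2),st["grip_width"],st["time_s"])
print(r.move_straight([x,y,.143],Q,.02,max_force=10)); s("press")
command_gripper(.05,40); r.hold(.2); s("open")
r.move_straight([x,y,.29],Q,.15); r.hold(.3); s("up")
cm,im,d=snap("wrist","after"); P=cloud(cm,d); w=P[180:330,230:330].reshape(-1,3)
m=(w[:,2]>.12)&(w[:,2]<.175)&(np.hypot(w[:,0]-x,w[:,1]-y)<.03); t=w[m]; print("z pct",np.percentile(t[:,2],[5,50,90,99]),len(t))
t=t[t[:,2]>.148]; print("top",t.mean(0),np.median(t[:,2]),np.ptp(t,axis=0),"px",proj(cm,t.mean(0)))
W=P.reshape(-1,3); f=W[(W[:,2]>.106)&(W[:,2]<.118)&(np.hypot(W[:,0]-.6105,W[:,1]+.059)<.115)]
h=cv2.convexHull(f[:,:2].astype(np.float32))[:,0]; A=np.c_[2*h,np.ones(len(h))]; c=np.linalg.lstsq(A,(h**2).sum(1),rcond=None)[0]; print("flange",c[:2],np.sqrt(c[2]+c[:2]@c[:2]),np.median(f[:,2]))
cmS,imS,dS=snap("side","after_side"); P=cloud(cmS,dS)[225:265,240:275].reshape(-1,3); t=P[(P[:,2]>.13)&(P[:,2]<.18)&(np.hypot(P[:,0]-x,P[:,1]-y)<.03)]; print("side zmax",np.percentile(t[:,2],[50,97]) if len(t) else None)
cv2.imwrite("pics/after2.png",np.hstack([im[:,80:480,::-1],cv2.resize(imS[225:285,240:300,::-1],(400,420))]))
```

```text
True
press [ 0.4806 -0.1071  0.1476] [ 0.28 -2.45  3.2 ] 0.024032944898303373 12.1417
open [ 0.4798 -0.1064  0.1469] [0.84 0.33 0.19] 0.04986660538969745 12.7083
up [ 0.4789 -0.1064  0.2896] [ 0.63 -0.35 -0.84] 0.05007441904392789 14.1083
z pct [0.12615634 0.15524417 0.15644583 0.15726995] 802
top [ 0.47852632 -0.10540174  0.15530856] 0.15547966902215635 [0.02565817 0.02487212 0.00962881] px [275.38145044 200.42262528]
flange [ 0.60779287 -0.05991231] 0.09457847036174644 0.11159106665782337
side zmax [0.15273881 0.1590231 ]
```

View pics/after2.png

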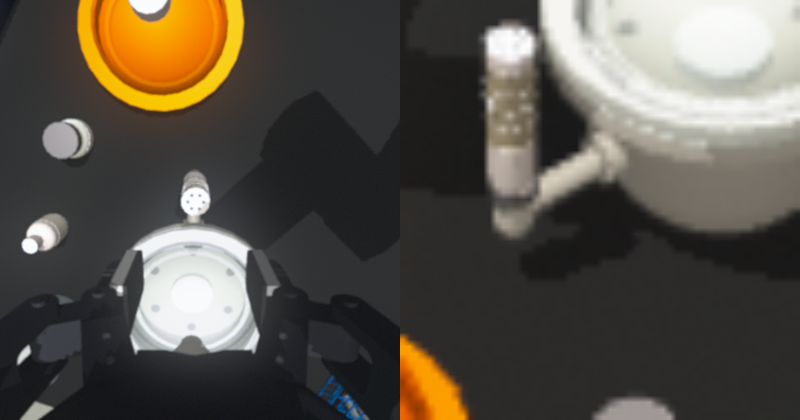

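Wrist view: cartridge at (275,200), upright on its spigot, top at z 0.1555 (home would be 0.156). The lid is still shut, with the flange top at 0.112. Next I look at the knob from above and grasp it.

Run:
```python
from h import *
Q=q(np.radians(201)); x,y=.6108,-.0590
def s(l): st=r.read_state(); print(l,np.round(st["eef_pos"],4),np.round(st["contact_force"],2),np.round(st["torque"],2),st["grip_width"],st["time_s"])
command_gripper(.085,100); r.reach([x,y,.36],Q); r.hold(.3)
cm,im,d=snap("wrist","knob"); P=cloud(cm,d).reshape(-1,3); v,u=np.mgrid[:420,:560]
m=(P[:,2]>.206)&(P[:,2]<.226)&(np.hypot(P[:,0]-x,P[:,1]-y)<.035); k=P[m]
(cx,cy),rad=cv2.minEnclosingCircle(k[:,:2].astype(np.float32)); print("knob",cx,cy,rad,k.mean(0),len(k))
x,y=(np.array([cx,cy])+k.mean(0)[:2])/2
assert .016<rad<.024 and np.hypot(x-.6108,y+.059)<.006
r.move_straight([x,y,.25],Q,.15); print(r.move_straight([x,y,.210],Q,.06,max_force=10)); s("at")
command_gripper(.0,100); r.hold(.2); s("grip")
```

```text
knob 0.6112104058265686 -0.058749016374349594 0.01898084580898285 [ 0.60983355 -0.05932439  0.21502373] 1252
False
at [ 0.6107 -0.0591  0.2103] [ 0.24 -0.38 -0.32] [ 0.03  0.01 -0.01] 0.08538504248978049 17.375
grip [ 0.6107 -0.0591  0.211 ] [-1.81  0.36  5.34] [0.03 0.23 0.05] 0.033280153826481564 18.1083
```

Run:
```python
from h import *
st=r.read_state(); Q=q(np.radians(201)); x,y,_=st["eef_pos"]; z0=.210
def s(l): st=r.read_state(); print(l,np.round(st["eef_pos"],4),np.round(st["contact_force"],2),np.round(st["torque"],2),st["grip_width"],st["time_s"])
for dz in (.003,.006,.010,.016):
    r.move_straight([x,y,z0+dz],Q,.02); s(dz)
r.hold(.5); s("end")
ims=[]
for n,b in(("side",(240,190,340,270)),("scene",(215,180,315,260))):
    cm,im,d=snap(n,n+"_lift"); P=cloud(cm,d).reshape(-1,3)
    f=P[(P[:,2]>.116)&(P[:,2]<.140)&(np.hypot(P[:,0]-x,P[:,1]-y)<.105)&(np.hypot(P[:,0]-x,P[:,1]-y)>.085)]
    f=f[np.hypot(f[:,0]-.479,f[:,1]+.1064)>.035]
    A=np.c_[f[:,:2]-[x,y],np.ones(len(f))]; print(n,"flange z",np.median(f[:,2]),"slopes",np.linalg.lstsq(A,f[:,2],rcond=None)[0],len(f))
    ims.append(cv2.resize(im[b[1]:b[3],b[0]:b[2],::-1],(400,320),interpolation=cv2.INTER_CUBIC))
cv2.imwrite("pics/lift.png",np.hstack(ims))
```

```text
0.003 [ 0.6103 -0.0591  0.2121] [-0.73 -0.25 -6.18] [-0.16  0.02  0.04] 0.03375933523804084 18.4083
0.006 [ 0.6103 -0.0589  0.2151] [  0.87   0.33 -10.44] [0.01 0.02 0.  ] 0.0336592725859185 18.7083
0.01 [ 0.6113 -0.0592  0.2213] [ 0.85  0.97 -4.33] [-0.06 -0.03  0.  ] 0.03346579203962798 19.0583
0.016 [ 0.6108 -0.0591  0.2262] [-0.35  0.35 -4.04] [ 0.02 -0.   -0.01] 0.03358381437328182 19.5083
end [ 0.6107 -0.0591  0.226 ] [ 0.53 -0.93 -4.28] [ 0.   -0.05  0.  ] 0.03342714978652276 20.0083
side flange z 0.12621477783974377 slopes [0.01009888 0.02150344 0.12660819] 413
scene flange z 0.12547196132623162 slopes [-0.01158421 -0.00709083  0.125672  ] 642
```

View pics/lift.png

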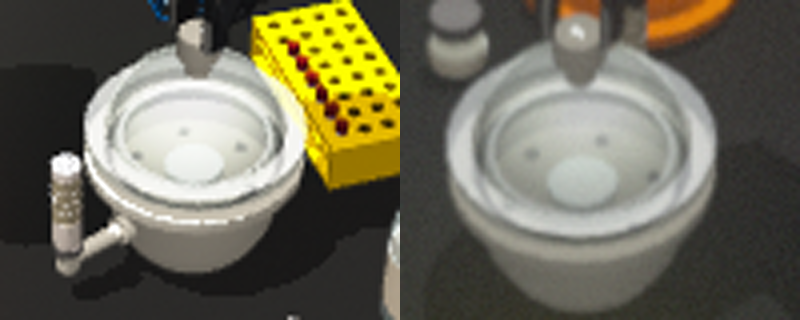

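The lid is free and level, about 14 mm up, with only its weight (4.3 N) on the wrist, and the cartridge stands on its spigot. I raise it 3 mm to the middle of the band, check the cartridge once more and hand in.

Run:
```python
from h import *
Q=q(np.radians(201)); r.move_straight([.6108,-.0591,.229],Q,.02); r.hold(.6)
for n in("side","scene"):
    cm,im,d=snap(n,n+"_fin"); P=cloud(cm,d).reshape(-1,3); h=np.hypot(P[:,0]-.6108,P[:,1]+.0591)
    hs=np.hypot(P[:,0]-.479,P[:,1]+.1064)
    f=P[(P[:,2]>.116)&(P[:,2]<.145)&(h<.1)&(h>.087)&(hs>.035)]; c=P[(hs<.02)&(P[:,2]>.15)&(P[:,2]<.17)]
    print(n,"flange",np.median(f[:,2]),"cart",c.mean(0) if len(c) else None,len(c))
st=r.read_state(); print(st["eef_pos"],st["contact_force"],np.abs(st["dq"]).max(),st["grip_width"],st["time_s"])
r.finish_job()
```

```text
side flange 0.12906954809182647 cart [ 0.47918973 -0.10776317  0.15571721] 37
scene flange 0.12823113421227672 cart [ 0.4705094  -0.11186905  0.15273025] 1
[ 0.61078616 -0.05911597  0.22899249] [ 0.19410516  0.56668832 -4.49637802] 0.0010825182163211285 0.0334190342279032 21.1083
the job is handed in; nothing more can be done
```

I pushed the cartridge fully home on the spigot and let go of it. Then I gripped the lid by its knob, pulled it free of the gasket and handed the job in still holding it, at about 21 s; no verdict is reported.

**Cartridge:** after release its top was at 0.1555 m (0.156 m is home), and the lid was still shut. The last side view put the top at 0.1557 m, centred on the spigot within about 1.5 mm.

**Lid:** the last side and scene views put its flange about 16–17 mm above the rim. The arm was still, and the wrist carried about 4.5 N, which is the lid's weight alone, so nothing was touching the bowl. Before the final 3 mm raise, the flange was level within about 0.025 rad.

**Checks that disagreed or were weak:**
- The fixed cameras differed by up to about 5 mm on the bowl's centre, so I used a close wrist view of the knob.
- In the last scene view only one depth point fell on the cartridge, so that reading is not usable.
- I did not measure the other things on the bench at the end. The arm kept clear of them, and the wrist force readings showed no sign of a collision.

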